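# Set and hold the tip gap of magnet-placing tweezers

## Task

On the tip-gap setter, turn the green selector knob clockwise until it clicks over into its next notch, which moves the two red pointers in to the working gap. Then squeeze the sprung tweezers by their blue and orange pads until the two tips stand opposite the two red pointers, without ever letting the tips close up, and finish while still holding them there steadily. Leave the knob in its new notch and the things lying around undisturbed.

Things in the scene. Friction and masses are not known exactly. Their poses are not given: they have to be found in the camera images.
- setter: Tip-gap setter fixed to the bench: grey plate 12 mm thick, x -120 to 130, y -145 to 45 mm in its frame. Origin on the bench, x along the tweezers from heel to tips, z up. Tweezers lie along y = 0, centreline 55 mm up; dark heel clamp x -96 to -52 (76 mm up); black pointer rail x 101 to 125 (34 mm up); knob at x -40, y -100. Beside and under the pads only the bare plate for 30 mm.
- jaw_blue: The tweezers' steel arm on the setter's +y side, with a blue pad. Origin on its pivot at setter x -60, y 5, z 55 mm; axes as the setter's at rest. Swings level about the pivot against a spring that opens it; tip 150 mm and pad 85 mm from the pivot along x. Arm 3 mm thick, 8 (tip) to 16 mm tall. The two arms move independently.
- jaw_orange: The mirrored arm on the setter's -y side, with an orange pad; pivot at setter x -60, y -5, z 55 mm.
- pad_blue (a point): Centre of the blue pad's outer face (52 mm long, 18 mm tall), where a finger presses level from outside, the hand coming down from above with its closing line along the setter's y. At rest the pads measure 48.6 mm over their outer faces. Each pad needs about 4 N to start moving and 8 N at the working gap, where the faces are parallel.
- pad_orange (a point): Centre of the orange pad's outer face, as for blue.
- tip_blue (a point): End of the blue arm's yellow-painted tip, mid-thickness. Tip gap is the distance from tip_blue to tip_orange: 46 mm at rest. At the working gap of 22 mm the pads measure 35 mm over their outer faces; 1 mm less there closes the tip gap by 1.76 mm. The tips touch at a gap of about 2 mm.
- tip_orange (a point): End of the orange arm's tip, as for blue.
- mark_blue (a point): Nose of the red pointer (3 mm wide) facing the blue tip, 4 mm beyond it along the setter's x and level with it. The pointers are driven by the knob: 36 mm apart at the start, 22 mm apart once the knob has clicked over.
- mark_orange (a point): Nose of the red pointer facing the orange tip, as for blue.
- gap_knob (a joint): Angle of the green selector knob (rad), growing clockwise seen from above; 0 in its first notch, 0.9 in its next, end stops at 0 and 1.1. The detent resists most at about 0.22 (0.1 N m) and has its crest at 0.45: let go before 0.4 it falls back to 0, beyond 0.5 it snaps on to 0.9 by itself and stays.
- gap_knob_grip (a point): Point on the knob's vertical axis at the height to grip, 59 mm above the bench. The grip is an upright bar 47 mm long, 14 mm wide and 32 mm tall (top 66 mm above the bench) on a disc of radius 25 mm (disc top 36 mm above the bench). The point turns with the knob: its x axis lies along the bar. At knob angle 0 the bar lies along the setter's x.
- hub: Bystander: loose aluminium rotor hub with black top, 64 mm across, 58 mm tall. Origin under its centre.
- beaker: Bystander: loose clear beaker, 76 mm across, 75 mm tall. Origin under its centre.
- magnet_tray: Bystander: loose blue divided tray 100 x 130 x 28 mm. Origin under its centre.
- cartridge: Bystander: loose amber dispensing cartridge with green cap, lying, 110 mm long, 28 mm tall. Origin under its middle.

How it is judged:
On the way, in this order (a step that is already met when the one before it is completed fails the run):
1. the knob has clicked over into its next notch (value of joint gap_knob between 0.78 and 1.05 rad), for 0.3 s.
2. the fingers hold the tips at the marked gap (all of step 1 and distance between tip_blue and tip_orange between 0.0195 and 0.0245 m and horizontal distance between tip_blue and mark_blue below 0.0075 m and horizontal distance between tip_orange and mark_orange below 0.0075 m and contact force between the fingers and jaw_blue above 2 N and contact force between the fingers and jaw_orange above 2 N), for 0.5 s.
At the end, for the whole second after the job is handed in: Knob in its next notch (0.78 to 1.05 rad); the fingers press both jaws (over 2 N each) and hold the tip gap at the marked 22 mm within 2.5 mm, each tip opposite its pointer (tip to nose under 7.5 mm, 4 mm of it along the tweezers), the jaws still (under 0.1 rad/s) (all of step 2 and angular speed of each of jaw_blue, jaw_orange below 0.1 rad/s); the arm keeps its last pose, push and grip.
It fails at once if the tips are squeezed shut (gap under 10 mm) (distance between tip_blue and tip_orange below 0.01 m).
It fails at once if the hub is shifted by more than 20 mm (distance of hub from where it was at the start of the episode above 0.02 m).
It fails at once if the beaker is shifted by more than 20 mm (distance of beaker from where it was at the start of the episode above 0.02 m).
It fails at once if the magnet tray is shifted by more than 20 mm (distance of magnet_tray from where it was at the start of the episode above 0.02 m).
It fails at once if the cartridge is shifted by more than 20 mm (distance of cartridge from where it was at the start of the episode above 0.02 m).
It also fails if it takes over 48 s, if anything falls off the work surface, if the arm or the gripper's body presses on something with over 40 N, if the wrist force passes 120 N, or if a joint passes its speed limit or range.

## Robot

A 7-joint arm with a two-finger parallel gripper is mounted at the origin on the work surface. World frame = base frame: x ahead of the robot, y to its left, z up, the work surface at z = 0. Lengths are in m, angles in rad, forces in N, time in s.
With the tool pointing down it reaches from about 0.35 to 0.775 m from the base axis. Payload 3.1 kg.
Tool frame: the origin (TCP) lies at the very end of the fingers, on their centre line; the grasp point (between the pads) lies 19 mm behind it; z points along the fingers, y is the line along which they close (so a half turn about z gives the same grasp; the last joint's range is limited). The gripper opens to 85 mm and grips with 20 to 120 N. Pads are 22 mm wide; open, the fingers measure 114 mm over their backs; the gripper's body (76 mm by 85 mm) begins 54 mm behind the grasp point. The pads swing forward as they close: fully open they stand 13 mm farther back than shut.
Start: joints at [1.282, 0.311, 0.014, 1.512, -0.004, 1.319, -0.027], TCP at [0.134, -0.533, 0.231] pointing down, gripper open.
Joint ranges: [-2.7, 2.7], [-0.3, 1.91], [-1.27, 1.3], [0.12, 2.57], [-1.44, 4.58], [0.2, 2.03], [-3.05, 3.05]. Speed limits (rad/s): [2.79, 2.79, 3.14, 3.14, 3.14, 3.14, 3.14].

## Interface

Orientations are given as a unit quaternion [x, y, z, w].
In Python, from station import bot, vision gives the robot as it stands.
- The arm moves only by the tool arm_command, never from a script. Its arguments are lists of equal length, an entry for each row: "angular": the turn, a rotation vector about the tool's x, y, z in rad, a list of three; "linear": the shift along the tool's x, y, z in mm, a list of three; "hand": the finger opening in mm, from 0 to 85.4. A call has 1 to 8 rows; each row shifts and turns the commanded pose from where the row before left it, along the tool's axes as they then stand; what a row does not reach is not made up. A row lasts 1/8 s, in which the tool goes at most 62.5 mm and 10.7 degrees, less where a joint would pass 70% of its speed; a pose out of reach is approached as far as the arm can. A call with a gripper value outside its range is refused whole. The fingers move at their own pace and stop on an object; "force" is the grip in N (left out, the last holds). Time passes only in rows, so rows that do not move let the fingers close. It gives the time, the measured TCP pose, the force, the opening and the grip force at its end, in the units of the state.
- bot.observe(): the state, without advancing time (a new reading comes with each control period).
- vision.capture(name): name is "scene" or "top"; returns the picture (384x512x3 uint8, red, green, blue); there is no depth.
- vision.camera_model(name): a dict with "camera_matrix" (3x3 intrinsics, pixels), "world_to_cam" (4x4, takes a point from world to camera coordinates). Camera axes: x right, y up, looking along -z (the intrinsics and any distortion apply to the point x, -y, -z); pixel columns grow to the right and rows downward; lengths in m; the calibration is good to about 2 mm. A picture is of the moment at which its call begins. camera_model takes no time and is no camera call.
- bot.job_done(): hands the job in; it is judged then, once.
Trained networks look in the newest picture that a camera, given by its name, has taken for a name from the list of things; names that differ only in an ending like _2 or _b are one class to them, and where a whole thing is asked for, a point or a joint stands for the part that bears it (a point fixed in the world has none). Each returns a list of dicts, best first, with "score" (0 to 1); they miss things now and then, are a little off and sometimes report something else, mostly with a low value. They report only what shows in the picture. A call takes as long as a camera call.
- vision.outline_of(camera, name): "mask" (384x512 bool, what is visible of it) and "extent" ([left, top, right, bottom] in pixels, round what is visible of it).
- vision.tip_of(camera, name): "pixel" ([column, row] in pixels: a listed point, or the origin of a listed thing).
The state is a dict: "clock": time; "qpos": joint angles; "dq": joint speeds; "joint_efforts": joint torques, N m; "tool_pos": TCP position; "tool_rot": TCP orientation; "contact_force": force on the tool from outside, world axes, zero at the start; "moment": the same for the moment, N m; "gripper_width": opening from 0.0 (shut) to 1.0 (fully open); "gripper_force": force on a finger pad.
Only numpy, scipy, OpenCV 4.12 (cv2) and the standard library are available. Lean on these libraries where they do the work, as an engineer would, in place of code of your own. Each camera call takes 0.05 s, during which the arm holds its last target. There are 200 camera calls.

## Working session

There is one attempt and no reset: what is moved stays moved. The work goes in short steps, Python scripts to look and compute and a tool call to move; the robot and the scene stay as the last step left them, time stands still between calls to the robot, and variables do not carry over. Pictures are saved under pics/ and viewed, at most 10 in all, crops included, and the job is handed in when it is done.

Besides the shell and the picture viewer there is one more tool, called after ">>>" in YAML: its name, and indented under it one key for each argument. arm_command: Moves the arm, as the interface text tells. Its arguments: {"type":"object","properties":{"angular":{"type":"array"},"linear":{"type":"array"},"hand":{"type":"array"},"force":{"type":"number"}},"required":["angular","linear","hand"]}

```bash
mkdir -p pics; cat > h.py <<'E'
from station import bot, vision
import numpy as np, cv2
from scipy.spatial.transform import Rotation as R
def ray(cam,px):
    m=vision.camera_model(cam);K=np.array(m["camera_matrix"]);T=np.array(m["world_to_cam"])
    d=np.linalg.inv(K)@[px[0],px[1],1];d=d*[1,-1,-1]
    return -T[:3,:3].T@T[:3,3], T[:3,:3].T@d
def at(cam,px,z):
    o,d=ray(cam,px);return o+d*(z-o[2])/d[2]
def proj(cam,p):
    m=vision.camera_model(cam);K=np.array(m["camera_matrix"]);T=np.array(m["world_to_cam"])
    c=T[:3,:3]@p+T[:3,3];q=K@(c*[1,-1,-1]);return q[:2]/q[2]
E
python3 - <<'E'
from h import *
s=bot.observe();print({k:np.round(v,3) for k,v in s.items()}); print([k for k in vision.camera_model("top")])
for c in("top","scene"):
    im=vision.capture(c);cv2.imwrite(f"pics/{c}0.png",cv2.resize(im[...,::-1],(800,600)))
    for n,z in dict(pad_blue=.055,pad_orange=.055,tip_blue=.055,tip_orange=.055,mark_blue=.055,mark_orange=.055,gap_knob_grip=.059,jaw_blue=.055,jaw_orange=.055,setter=0,hub=0,beaker=0,magnet_tray=0,cartridge=0).items():
        for r in vision.tip_of(c,n)[:2]:print(c,n,round(r["score"],2),np.round(r["pixel"],1),np.round(at(c,r["pixel"],z)*1e3,1))
E
```

```text
{'clock': np.float64(0.0), 'qpos': array([ 1.282,  0.312,  0.014,  1.513, -0.004,  1.319, -0.027]), 'dq': array([ 0.   , -0.002, -0.002, -0.   , -0.002, -0.002, -0.001]), 'joint_efforts': array([ 0.0000e+00, -3.7991e+01,  1.4600e-01, -2.3059e+01,  1.2000e-02,
        1.4000e-02, -0.0000e+00]), 'tool_pos': array([ 0.134, -0.533,  0.23 ]), 'tool_rot': array([ 0.992,  0.123, -0.   , -0.001]), 'contact_force': array([ 0.377,  0.961, -0.197]), 'moment': array([ 0.016, -0.   , -0.01 ]), 'gripper_force': np.float64(0.0), 'gripper_width': np.float64(1.002)}
['camera_matrix', 'world_to_cam']
top pad_blue 0.55 [303.9 223.1] [ 471.3 -115.8   55. ]
top tip_blue 0.52 [295.6 248. ] [408.9 -94.1  55. ]
top tip_orange 0.44 [274.4 244. ] [418.7 -41.3  55. ]
top mark_blue 0.44 [289.6 249.2] [405.9 -79.1  55. ]
top mark_orange 0.38 [276.5 246.8] [411.8 -46.5  55. ]
top gap_knob_grip 0.57 [261.9 187.4] [561.9 -10.3  59. ]
top jaw_blue 0.56 [306.6 189.1] [ 558.3 -124.2   55. ]
top jaw_orange 0.61 [301.8 188.9] [ 558.8 -112.    55. ]
top setter 0.98 [294.2 218.2] [490.7 -95.9   0. ]
top hub 0.71 [390.5 16
[... 499 characters left out ...]
5. ] [ 390.  -111.6   55. ]
scene tip_orange 0.7 [258.3 169.4] [429.4 -49.7  55. ]
scene mark_blue 0.45 [253.3 158.4] [397. -93.  55.]
scene mark_orange 0.59 [260.6 166.3] [413.8 -52.6  55. ]
scene mark_orange 0.57 [383.5 259.4] [515.3 386.8  55. ]
scene gap_knob_grip 0.84 [236.8 199. ] [568.3 -20.2  59. ]
scene jaw_blue 0.73 [215.3 181.1] [ 545.3 -119.1   55. ]
scene jaw_orange 0.68 [216.2 186.9] [ 562.3 -100.9   55. ]
scene setter 0.64 [231.4 190.4] [504.9 -95.3   0. ]
scene beaker 0.74 [169.8 145.2] [ 457.3 -409.     0. ]
scene magnet_tray 0.57 [381.1 260.6] [477.4 376.4   0. ]
scene cartridge 0.64 [366.9 312.4] [632.3 411.3   0. ]
scene cartridge 0.59 [210.5 183.5] [ 519.5 -166.9    0. ]
```

View pics/top0.png

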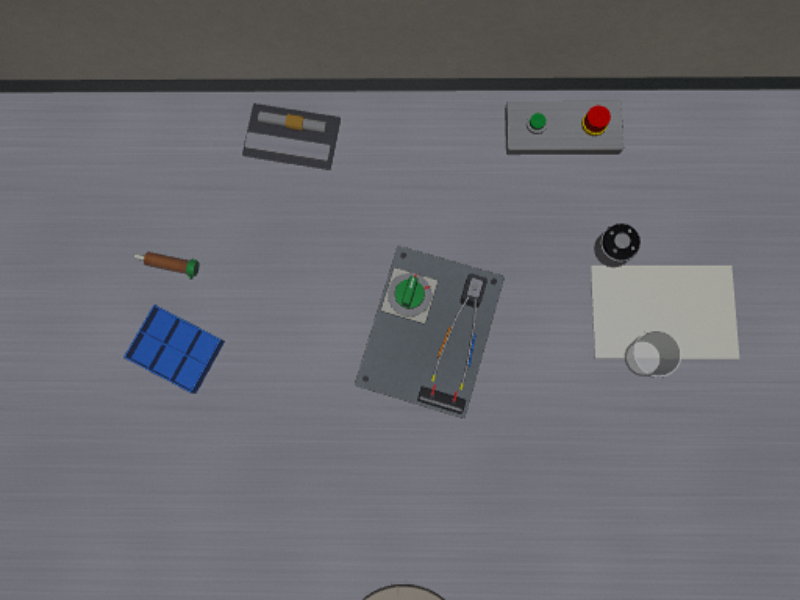

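View pics/scene0.png

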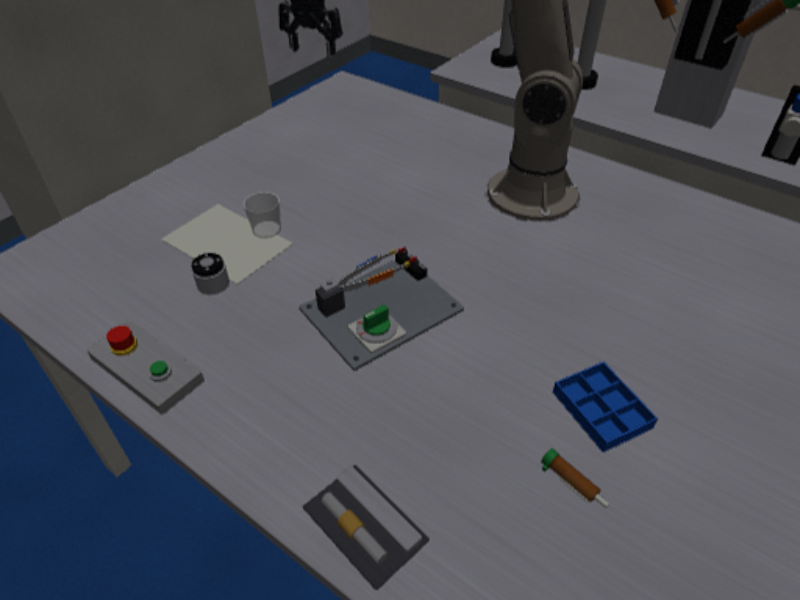

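The top view shows the setter at (430,330): knob (410,293), clamp (474,290), blue arm on the right, orange on the left, tips near (447,388). The bystanders are all well clear. Next I fit the setter pose to the network points and the plate outline.

```bash
cat > fit.py <<'E'
from h import *
from scipy.optimize import least_squares
def fit():
    L=dict(tip_blue=(90,23,55),tip_orange=(90,-23,55),mark_blue=(94,18,55),mark_orange=(94,-18,55),gap_knob_grip=(-40,-100,59),jaw_blue=(-60,5,55),jaw_orange=(-60,-5,55),setter=(0,0,0),pad_blue=(25,24.3,55),pad_orange=(25,-24.3,55))
    obs=[]
    for c in("top","scene"):
        vision.capture(c)
        for n,p in L.items():
            for r in vision.tip_of(c,n)[:1]:
                if r["score"]>.35: obs.append((c,n,np.array(p),np.array(r["pixel"]),.5))
    m=vision.outline_of("top","setter")[0]["mask"].astype(np.uint8)
    q=cv2.boxPoints(cv2.minAreaRect(np.argwhere(m)[:,::-1].astype(np.float32)))
    print("rect",q.round(1).tolist())
    q=[np.array(a)*.64+0 for a in [(398,247),(504,275),(466,417),(356,384)]]
    for p,a in zip([(-120,-145,12),(-120,45,12),(130,45,12),(130,-145,12)],q): obs.append(("top","corner",np.array(p),a,1))
    W=lambda v,p:np.append(v[:2],0)+R.from_euler("z",v[2]).as_matrix()@(p/1e3)
    f=lambda v:np.concatenate([w*(proj(c,W(v,p))-a) for c,n,p,a,w in obs])
    for use in(("top","scene"),("top",),("scene",)):
        g=lambda v:np.concatenate([w*(proj(c,W(v,p))-a) for c,n,p,a,w in obs if c in use])
        s=least_squares(g,[.5,-.1,2.8],loss="soft_l1");print(use,s.x.round(4),s.cost)
        if len(use)==2:
            v=s.x
            for c,n,p,a,w in obs: print(c,n,(proj(c,W(v,p))-a).round(1))
    return v
E
python3 - <<'E'
from fit import *
v=fit();W=lambda p:np.append(v[:2],0)+R.from_euler("z",v[2]).as_matrix()@(np.array(p)/1e3)
print("knob",W((-40,-100,59)),"pads",W((25,0,55)))
for c in("top","scene"):
    r=np.diff([proj(c,W(p)) for p in((25,0,55),(26,0,55))],axis=0);print(c,np.linalg.norm(r),"px/mm")
E
```

```text
Traceback (most recent call last):
  File "fit.py", line 11, in fit
    m=vision.outline_of("top","setter")[0]["mask"].astype(np.uint8)
      ~~~~~~~~~~~~~~~~~~~~~~~~~~~~~~~~~^^^
IndexError: list index out of range
```

```bash
sed -i '/outline_of\|boxPoints\|"rect"/d' fit.py
python3 - <<'E'
from fit import *
v=fit();W=lambda p:np.append(v[:2],0)+R.from_euler("z",v[2]).as_matrix()@(np.array(p)/1e3)
print("knob",W((-40,-100,59)),"pads",W((25,0,55)))
for c in("top","scene"):
    r=np.diff([proj(c,W(p)) for p in((25,0,55),(26,0,55))],axis=0);print(c,np.linalg.norm(r),"px/mm")
E
```

```text
('top', 'scene') [ 0.5005 -0.0965  2.8569] 95.15327766600431
top tip_blue [35.6 61.1]
top tip_orange [-0.4 -1.4]
top mark_blue [ 4.  -3.1]
top mark_orange [ 1.8 -1.9]
top gap_knob_grip [-0.4  0.9]
top jaw_blue [-1.6 -0.8]
top jaw_orange [-1.2  1.5]
top setter [-1.1 -3.4]
top pad_blue [ 1.2 -0.4]
top pad_orange [3.2 1.5]
scene tip_blue [ 0.7 -0.3]
scene mark_blue [ 36.8 -21.8]
scene mark_orange [2.1 2. ]
scene gap_knob_grip [-0.2  0.5]
scene jaw_blue [-0.8  0.8]
scene jaw_orange [ 1.1 -1.9]
scene setter [-0.7  0.2]
scene pad_blue [  2.9 -22.7]
scene pad_orange [ 0.4 -2.1]
top corner [-0.2 -1.9]
top corner [ 0.6 -0.4]
top corner [-0.2  0.2]
top corner [-0.6  0.3]
('top',) [ 0.4996 -0.096   2.8538] 54.13479779433551
('scene',) [ 0.5059 -0.0965  2.9099] 38.84293360716054
knob [ 0.56695991 -0.01171287  0.059     ] pads [ 0.47649045 -0.08943209  0.055     ]
top 0.39377061894796145 px/mm
scene 0.3068799619532361 px/mm
```

```bash
cat > col.py <<'E'
from h import *
v=[.5000,-.0962,2.855]
W=lambda p,v=v:np.append(v[:2],0)+R.from_euler("z",v[2]).as_matrix()@(np.array(p)/1e3)
def S(w): return R.from_euler("z",-v[2]).as_matrix()@(w-np.append(v[:2],0))*1e3
rng=dict(green=(45,85),blue=(105,130),orange=(5,17),red=(-4,3),yellow=(22,35))
def cols(c,im,box):
    h=cv2.cvtColor(im,cv2.COLOR_RGB2HSV).astype(int);H,Sa,V=h[...,0],h[...,1],h[...,2];H=np.where(H>170,H-180,H)
    k=np.zeros(H.shape,bool);k[box[1]:box[3],box[0]:box[2]]=1;out={}
    for n,(a,b) in rng.items():
        m=k&(H>=a)&(H<=b)&(Sa>110)&(V>50)
        w=m*Sa; 
        if m.sum():
            y,x=np.nonzero(m);ww=Sa[m];out[n]=(np.array([np.average(x,weights=ww),np.average(y,weights=ww)]),m.sum())
    return out
boxes=dict(top=(228,155,325,270),scene=(190,150,298,236))
E
python3 - <<'E'
from col import *
for c in("top","scene"):
    im=vision.capture(c);o=cols(c,im,boxes[c])
    for n,z in dict(green=.055,blue=.062,orange=.062,yellow=.057,red=.055).items():
        if n in o:print(c,n,o[n][0].round(1),o[n][1],"setter:",S(at(c,o[n][0],z)).round(1))
    b=boxes[c];k=im[b[1]:b[3],b[0]:b[2],::-1];cv2.imwrite(f"pics/{c}c.png",cv2.resize(k,None,fx=5.5,fy=5.5 if c=="scene" else 5,interpolation=cv2.INTER_CUBIC))
E
```

```text
top green [261.8 187.2] 257 setter: [ -36.4 -100.4   55. ]
top blue [301.5 223.7] 27 setter: [26.  21.1 62. ]
top orange [283.9 218.3] 24 setter: [ 25.6 -24.6  62. ]
top yellow [286.6 244.7] 14 setter: [86.5 -0.  57. ]
top red [281.2 235.6] 28 setter: [ 68.4 -19.3  55. ]
scene green [242.1 205.6] 128 setter: [ -44.9 -118.2   55. ]
scene blue [234.6 166.7] 12 setter: [26.9 21.4 62. ]
scene orange [243.3 176.8] 75 setter: [ 21.4 -31.3  62. ]
scene yellow [256.7 165.5] 17 setter: [86.4 -9.1 57. ]
scene red [255.9 170. ] 24 setter: [ 73.6 -22.4  55. ]
```

View pics/topc.png

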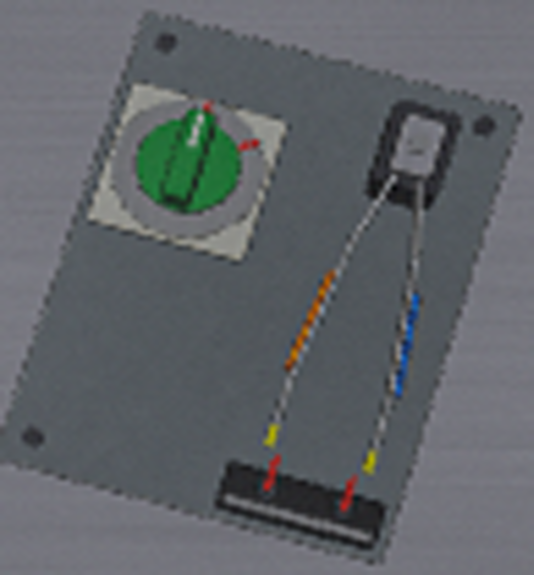

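The crop confirms the geometry: knob bar along setter x, tweezers symmetric about the centreline, and pointers beyond the tips. I'll move towards the knob now.

>>> arm_command:
  angular:
    - [0,0,0]
    - [0,0,0]
    - [0,0,0]
    - [0,0,0]
    - [0,0,0]
    - [0,0,0]
    - [0,0,0]
    - [0,0,0]
  linear:
    - [45.6,-33.4,0]
    - [45.6,-33.4,0]
    - [45.6,-33.4,0]
    - [45.6,-33.4,0]
    - [45.6,-33.4,0]
    - [45.6,-33.4,0]
    - [45.6,-33.4,0]
    - [45.6,-33.4,0]
  hand: [85,85,85,85,85,85,85,85]

```text
clock: 4.85
tool_pos: [0.4239, -0.1838, 0.2317]
tool_rot: [0.992, 0.123, 0.0, 0.0]
contact_force: [0.9, -0.4, -0.5]
gripper_width: 0.998
gripper_force: 0.0
```

>>> arm_command:
  angular:
    - [0,0,0]
    - [0,0,0]
    - [0,0,0]
    - [0,0,0]
    - [0,0,-0.18]
    - [0,0,-0.18]
    - [0,0,-0.18]
    - [0,0,-0.18]
  linear:
    - [45.6,-33.4,0]
    - [45.6,-33.4,0]
    - [45.6,-33.4,0]
    - [45.6,-33.4,0]
    - [0,0,0]
    - [0,0,0]
    - [0,0,0]
    - [0,0,0]
  hand: [85,85,85,85,60,60,60,60]

```text
clock: 5.85
tool_pos: [0.5671, -0.0111, 0.2312]
tool_rot: [0.884, 0.467, -0.0, 0.0]
contact_force: [0.3, -0.7, -0.6]
gripper_width: 0.7
gripper_force: 0.0
```

>>> arm_command:
  angular:
    - [0,0,-0.18]
    - [0,0,-0.18]
    - [0,0,-0.18]
    - [0,0,-0.18]
    - [0,0,-0.18]
    - [0,0,-0.18]
    - [0,0,-0.18]
    - [0,0,-0.18]
  linear:
    - [0,0,0]
    - [0,0,0]
    - [0,0,0]
    - [0,0,0]
    - [0,0,0]
    - [0,0,0]
    - [0,0,0]
    - [0,0,0]
  hand: [60,60,60,60,60,60,60,60]

```text
clock: 6.85
tool_pos: [0.5671, -0.0113, 0.2313]
tool_rot: [0.357, 0.934, -0.0, 0.0]
contact_force: [-0.6, 0.1, 0.6]
gripper_width: 0.705
gripper_force: 0.0
```

```bash
cat >> col.py <<'E'
v=[.5002,-.0955,2.856]
def goal(p):  # shift/turn in tool axes to bring TCP to setter point p (mm), tool y along setter y (x along +-)
    s=bot.observe();T=R.from_quat(s["tool_rot"]);M=T.as_matrix()
    d=W(p,v)-s["tool_pos"];yaw=np.arctan2(M[1,0],M[0,0]);a=v[2]-yaw;a=(a+np.pi/2)%np.pi-np.pi/2
    tilt=T.apply([0,0,1]); S3=R.from_euler("z",-v[2]).apply(s["tool_pos"]-np.append(v[:2],0))*1e3
    print("t",round(float(s["clock"]),2),"tcp",s["tool_pos"].round(4),"in setter",S3.round(1),"need mm tool",(M.T@d*1e3).round(1),"turn toolz",round(-a,3),"zaxis",tilt.round(3),"q",np.round(s["qpos"],2),"F",s["contact_force"].round(1),"M",s["moment"].round(2),"w",round(float(s["gripper_width"])*85.4,1),"gf",round(float(s["gripper_force"]),1))
E
python3 -c "
from col import *
goal((-40,-100,41))"
```

```text
t 6.85 tcp [ 0.5671 -0.0113  0.2313] in setter [-40.5 -99.6 231.3] need mm tool [  0.6   0.2 190.3] turn toolz -0.444 zaxis [-0. -0. -1.] q [ 0.59  0.49 -0.9   1.44  0.38  1.4   0.53] F [-0.6  0.1  0.6] M [ 0.05 -0.    0.06] w 60.2 gf 0.0
```

>>> arm_command:
  angular:
    - [0,0,-0.18]
    - [0,0,-0.18]
    - [0,0,-0.084]
    - [0,0,0]
    - [0,0,0]
    - [0,0,0]
    - [0,0,0]
    - [0,0,0]
  linear:
    - [0.6,0.2,0]
    - [0,0,30]
    - [0,0,40]
    - [0,0,40]
    - [0,0,40]
    - [0,0,25]
    - [0,0,15]
    - [0,0,0]
  hand: [60,60,60,60,60,60,60,60]

```text
clock: 7.85
tool_pos: [0.5662, -0.0107, 0.0405]
tool_rot: [0.145, 0.989, -0.0, -0.001]
contact_force: [0.9, 0.2, 0.2]
gripper_width: 0.707
gripper_force: 0.0
```

>>> arm_command:
  angular:
    - [0,0,0]
    - [0,0,0]
    - [0,0,0]
    - [0,0,0]
    - [0,0,0]
    - [0,0,0]
    - [0,0,0]
    - [0,0,0]
  linear:
    - [0,0,0]
    - [0,0,0]
    - [0,0,0]
    - [0,0,0]
    - [0,0,0]
    - [0,0,0]
    - [0,0,0]
    - [0,0,0]
  hand: [40,20,5,5,5,5,5,5]
  force: 40

```text
clock: 8.85
tool_pos: [0.568, -0.0091, 0.0426]
tool_rot: [0.144, 0.99, 0.001, 0.001]
contact_force: [1.1, 2.1, 5.4]
gripper_width: 0.153
gripper_force: 42.3
```

```bash
python3 -c "
from col import *
goal((-40,-100,41))"
```

```text
t 8.85 tcp [ 0.568  -0.0091  0.0426] in setter [ -40.7 -102.    42.6] need mm tool [ 0.7 -2.   1.6] turn toolz -0.004 zaxis [ 0.003  0.001 -1.   ] q [ 0.58  0.7  -0.88  1.68  0.6   1.06  0.79] F [1.1 2.1 5.4] M [ 0.5  -0.1  -0.01] w 13.1 gf 42.3
```

>>> arm_command:
  angular:
    - [0,0,0]
    - [0,0,0.13]
    - [0,0,0.13]
    - [0,0,0.13]
    - [0,0,0.13]
    - [0,0,0.13]
    - [0,0,0.13]
    - [0,0,0.13]
  linear:
    - [0,1.5,-2.5]
    - [0,0,0]
    - [0,0,0]
    - [0,0,0]
    - [0,0,0]
    - [0,0,0]
    - [0,0,0]
    - [0,0,0]
  hand: [5,5,5,5,5,5,5,5]

```text
clock: 9.85
tool_pos: [0.5687, -0.0082, 0.0427]
tool_rot: [0.567, 0.824, 0.002, 0.001]
contact_force: [6.9, 3.4, -9.5]
gripper_width: 0.153
gripper_force: 40.5
```

```bash
python3 -c "
from col import *
goal((-40,-100,41))"
```

```text
t 9.85 tcp [ 0.5687 -0.0082  0.0427] in setter [ -41.1 -103.1   42.7] need mm tool [-1.8 -2.7  1.7] turn toolz -0.919 zaxis [ 0.003  0.002 -1.   ] q [ 0.46  0.62 -0.67  1.68  0.44  0.99 -0.  ] F [ 6.9  3.4 -9.5] M [ 0.64 -1.42  0.03] w 13.1 gf 40.5
```

>>> arm_command:
  angular:
    - [0,0,0]
    - [0,0,0]
    - [0,0,0]
    - [0,0,0]
    - [0,0,0]
    - [0,0,0]
    - [0,0,0]
    - [0,0,0]
  linear:
    - [0,0,0]
    - [0,0,0]
    - [0,0,0]
    - [0,0,0]
    - [0,0,-5]
    - [0,0,-35]
    - [0,0,-40]
    - [0,0,0]
  hand: [5,25,45,45,45,45,45,70]

```text
clock: 10.85
tool_pos: [0.5701, -0.0083, 0.128]
tool_rot: [0.565, 0.825, 0.002, 0.003]
contact_force: [-0.6, 0.1, -0.2]
gripper_width: 0.72
gripper_force: 0.0
```

>>> arm_command:
  angular:
    - [0,0,-0.18]
    - [0,0,-0.18]
    - [0,0,-0.18]
    - [0,0,-0.18]
    - [0,0,-0.18]
    - [0,0,-0.02]
    - [0,0,0]
    - [0,0,0]
  linear:
    - [0,0,0]
    - [0,0,0]
    - [0,0,0]
    - [0,0,0]
    - [0,0,0]
    - [0,0,0]
    - [0,0,0]
    - [0,0,0]
  hand: [70,70,70,70,70,70,70,70]

```text
clock: 11.85
tool_pos: [0.5671, -0.009, 0.1237]
tool_rot: [0.141, 0.99, -0.0, -0.0]
contact_force: [0.4, 0.3, 0.4]
gripper_width: 0.818
gripper_force: 0.0
```

```bash
python3 -c "
from col import *
goal((25,-1.8,34))
for c in ('scene','top'):
    im=vision.capture(c);b=boxes[c];cv2.imwrite(f'pics/{c}d.png',cv2.resize(im[b[1]:b[3],b[0]:b[2],::-1],None,fx=5,fy=5,interpolation=cv2.INTER_CUBIC))
"
```

```text
t 11.85 tcp [ 0.5671 -0.009   0.1237] in setter [ -39.8 -101.8  123.7] need mm tool [ 65.1 -99.7  89.8] turn toolz 0.004 zaxis [-0. -0. -1.] q [ 0.61  0.6  -0.93  1.6   0.51  1.2   0.87] F [0.4 0.3 0.4] M [-0.02 -0.02 -0.02] w 69.8 gf 0.0
```

View pics/scened.png

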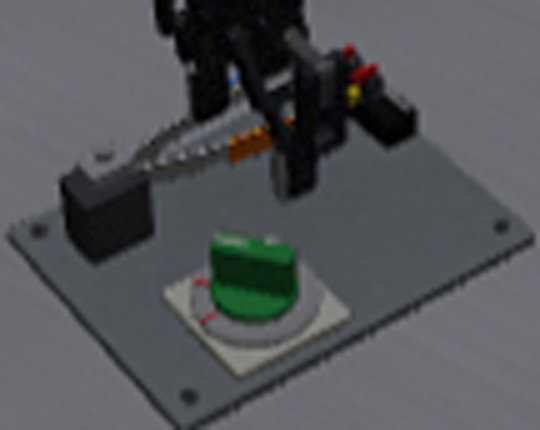

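The knob bar has turned to its second notch and stays there. I'll go over the pads and down with the hand open.

>>> arm_command:
  angular:
    - [0,0,0]
    - [0,0,0]
    - [0,0,0]
    - [0,0,0]
    - [0,0,0]
    - [0,0,0]
    - [0,0,0]
    - [0,0,0]
  linear:
    - [21.7,-33,0]
    - [21.7,-33,0]
    - [21.7,-33.7,0]
    - [0,0,0]
    - [0,0,30]
    - [0,0,30]
    - [0,0,20]
    - [0,0,10]
  hand: [70,70,70,70,70,70,70,70]

```text
clock: 12.95
tool_pos: [0.4773, -0.0856, 0.033]
tool_rot: [0.139, 0.99, 0.0, -0.0]
contact_force: [-0.2, 0.2, -0.4]
gripper_width: 0.818
gripper_force: 0.0
```

>>> arm_command:
  angular:
    - [0,0,0]
    - [0,0,0]
    - [0,0,0]
    - [0,0,0]
    - [0,0,0]
    - [0,0,0]
  linear:
    - [0,0,0]
    - [0,0,0]
    - [0,0,0]
    - [0,0,0]
    - [0,0,0]
    - [0,0,0]
  hand: [60,50,45,42,41,41]

```text
clock: 13.7
tool_pos: [0.4775, -0.0864, 0.035]
tool_rot: [0.14, 0.99, -0.0, 0.001]
contact_force: [-1.8, -0.3, 5.7]
gripper_width: 0.481
gripper_force: 5.9
```

```bash
python3 -c "
from col import *
goal((25,-1.8,34))
for c in ('top','scene'):
    im=vision.capture(c);o=cols(c,im,boxes[c])
    for n in ('yellow','red','blue','orange'):
        if n in o:print(c,n,o[n][0].round(1),o[n][1],S(at(c,o[n][0],.055)).round(1))
    b=proj(c,W((70,0,55))).round().astype(int);cv2.imwrite(f'pics/{c}e.png',cv2.resize(im[b[1]-30:b[1]+30,b[0]-40:b[0]+40,::-1],None,fx=8,fy=8,interpolation=cv2.INTER_CUBIC))
a,b=[cv2.imread(f'pics/{c}e.png') for c in('top','scene')];cv2.imwrite('pics/e.png',cv2.resize(np.hstack([a,b]),(800,300)))
"
```

```text
t 13.7 tcp [ 0.4775 -0.0864  0.035 ] in setter [24.4 -2.4 35. ] need mm tool [ 0.6 -0.6  1. ] turn toolz 0.005 zaxis [ 0.001 -0.    -1.   ] q [ 0.83  0.57 -0.91  1.91  0.56  0.93  0.94] F [-1.8 -0.3  5.7] M [ 0.25  0.47 -0.  ] w 41.1 gf 5.9
top yellow [286.2 244.7] 13 [86.6 -0.3 55. ]
top red [280.4 233.6] 30 [ 64.1 -21.8  55. ]
top orange [280.6 221. ] 5 [ 33.4 -29.9  55. ]
scene yellow [258.8 167.1] 10 [ 88.3 -16.6  55. ]
scene red [256.5 168.3] 28 [ 79.6 -16.7  55. ]
scene blue [233.6 168.1] 14 [25.2 25.5 55. ]
scene orange [239.2 177.5] 26 [ 14.5 -19.2  55. ]
```

View pics/e.png

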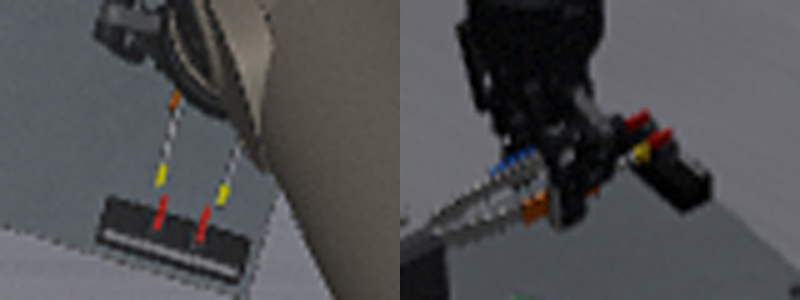

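The top crop shows the tips (160,177) and (222,195), about 33 mm apart, centred on the red pointers (160,213) and (203,225), which are about 22 mm apart. That is as expected at an opening of 41 mm. Now I close to 35 mm.

>>> arm_command:
  angular:
    - [0,0,0]
    - [0,0,0]
    - [0,0,0]
    - [0,0,0]
    - [0,0,0]
    - [0,0,0]
    - [0,0,0]
    - [0,0,0]
  linear:
    - [0,0,-1]
    - [0,0,0]
    - [0,0,0]
    - [0,0,0]
    - [0,0,0]
    - [0,0,0]
    - [0,0,0]
    - [0,0,0]
  hand: [40,39,38,37,36,35,35,35]

```text
clock: 14.8
tool_pos: [0.4771, -0.0864, 0.0356]
tool_rot: [0.14, 0.99, -0.0, 0.0]
contact_force: [-3.2, 1.0, 7.7]
gripper_width: 0.417
gripper_force: 7.4
```

```bash
python3 -c "
from col import *
goal((25,-1.8,34))
im=vision.capture('top')
b=proj('top',W((90,0,55))).round().astype(int);print(b)
cv2.imwrite('pics/f.png',cv2.resize(im[b[1]-20:b[1]+20,b[0]-25:b[0]+25,::-1],None,fx=14,fy=14,interpolation=cv2.INTER_CUBIC))
h=cv2.cvtColor(im,cv2.COLOR_RGB2HSV).astype(int)
for n,(lo,hi) in dict(yellow=(20,36),red=(-6,6)).items():
    H=np.where(h[...,0]>170,h[...,0]-180,h[...,0]);m=((H>=lo)&(H<=hi)&(h[...,1]>90)&(h[...,2]>50)).astype(np.uint8)
    k=np.zeros_like(m);k[b[1]-12:b[1]+16,b[0]-22:b[0]+22]=1
    N,L,st,ce=cv2.connectedComponentsWithStats(m*k)
    for i in range(1,N):
        w=(L==i)*h[...,1];ys,xs=np.nonzero(w);c=[np.average(xs,weights=w[ys,xs]),np.average(ys,weights=w[ys,xs])];print(n,st[i,4],np.round(c,1),S(at('top',c,.057)).round(1))
"
```

```text
t 14.8 tcp [ 0.4771 -0.0864  0.0356] in setter [24.7 -2.2 35.6] need mm tool [ 0.3 -0.4  1.6] turn toolz 0.005 zaxis [ 0. -0. -1.] q [ 0.83  0.57 -0.91  1.91  0.55  0.94  0.95] F [-3.2  1.   7.7] M [0.28 0.68 0.05] w 35.6 gf 7.4
[286 246]
yellow 8 [281.5 243.4] [ 87.2 -12.4  57. ]
yellow 6 [290.3 246.1] [87.4 10.4 57. ]
red 10 [279.7 250. ] [104.1 -12.5  57. ]
red 13 [288.  252.7] [104.7   9.3  57. ]
```

View pics/f.png

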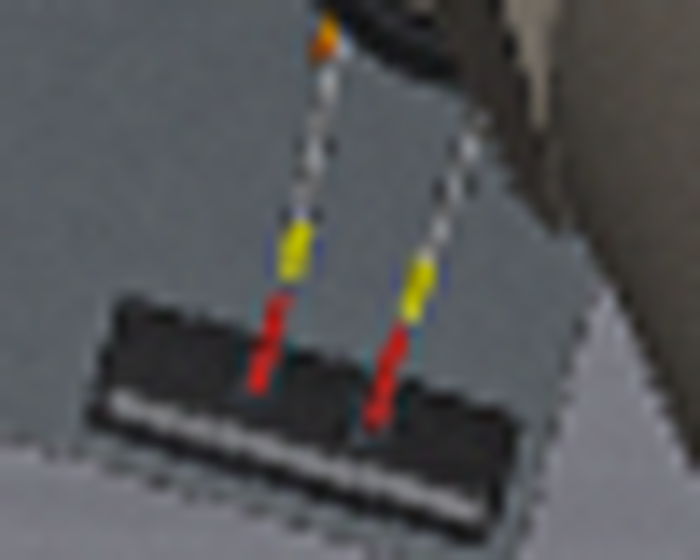

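The tips (298,250) and (420,287) line up with the pointers, and the gap measures about 23 mm. I'll nudge it half a millimetre and hold.

>>> arm_command:
  angular:
    - [0,0,0]
    - [0,0,0]
    - [0,0,0]
    - [0,0,0]
    - [0,0,0]
    - [0,0,0]
    - [0,0,0]
    - [0,0,0]
  linear:
    - [0,0,0]
    - [0,0,0]
    - [0,0,0]
    - [0,0,0]
    - [0,0,0]
    - [0,0,0]
    - [0,0,0]
    - [0,0,0]
  hand: [34.7,34.7,34.7,34.7,34.7,34.7,34.7,34.7]

```text
clock: 15.85
tool_pos: [0.4771, -0.0864, 0.0356]
tool_rot: [0.14, 0.99, -0.0, 0.0]
contact_force: [-2.1, 1.1, 9.0]
gripper_width: 0.407
gripper_force: 7.5
```

```bash
python3 -c "
from col import *
for i in range(3):
    goal((25,-1.8,34)); im=vision.capture('top')
h=cv2.cvtColor(im,cv2.COLOR_RGB2HSV).astype(int)
m=((h[...,0]>=20)&(h[...,0]<=36)&(h[...,1]>90)&(h[...,2]>50)).astype(np.uint8);m[:234]=0;m[262:]=0;m[:,:264]=0;m[:,308:]=0
N,L,st,ce=cv2.connectedComponentsWithStats(m)
for i in range(1,N):
    w=(L==i)*h[...,1];ys,xs=np.nonzero(w);c=[np.average(xs,weights=w[ys,xs]),np.average(ys,weights=w[ys,xs])];print(st[i,4],S(at('top',c,.057)).round(1))
"
```

```text
t 15.85 tcp [ 0.4771 -0.0864  0.0356] in setter [24.8 -2.3 35.6] need mm tool [ 0.3 -0.5  1.6] turn toolz 0.005 zaxis [-0. -0. -1.] q [ 0.83  0.57 -0.91  1.91  0.55  0.94  0.95] F [-2.1  1.1  9. ] M [ 0.28  0.67 -0.03] w 34.8 gf 7.5
t 15.9 tcp [ 0.4771 -0.0863  0.0356] in setter [24.7 -2.3 35.6] need mm tool [ 0.3 -0.5  1.6] turn toolz 0.005 zaxis [ 0. -0. -1.] q [ 0.83  0.57 -0.91  1.91  0.55  0.94  0.95] F [-3.   0.9  8.7] M [ 0.29  0.67 -0.  ] w 34.8 gf 7.5
t 15.95 tcp [ 0.4771 -0.0863  0.0356] in setter [24.7 -2.3 35.6] need mm tool [ 0.3 -0.5  1.6] turn toolz 0.005 zaxis [ 0. -0. -1.] q [ 0.83  0.57 -0.91  1.91  0.55  0.94  0.95] F [-2.9  0.3  8.1] M [0.25 0.69 0.03] w 34.8 gf 7.5
7 [ 87.6 -12.1  57. ]
6 [87.1 10.4 57. ]
```

Gap is about 22 mm, steady, at about 7.5 N per pad. I'm handing in.

```bash
python3 -c "
from station import bot
print(bot.job_done())"
```

```text
the job is handed in; nothing more can be done
None
```

I handed the job in with the knob turned to its next notch and the tweezers held steady at a tip gap of about 22 mm, the tips opposite the red pointers; no verdict came back.

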